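Unlatch the cash drawer with its push-button T-handle

TASK

Open the locked cash drawer on the sale table: press the round release button gently so that the T-handle pops up out of its recess, then grip the handle firmly and turn it clockwise until the load comes on, and carefully on against that load until the bolt lets the drawer spring open; stop there, do not force the handle further. Let go of the handle, leaving it up and the drawer open, and do not knock the small goods standing around.

Things in the scene. Friction and masses are not known exactly. Their poses are not given: they have to be found in the camera images.
- cash_unit: grey steel cash drawer unit fixed to the table, 200 (x) x 260 (y) x 90 mm high; its flat top (deck) is at z = 90 mm; origin at the centre of its underside, -x towards its drawer front, near the robot. On the deck's centre line: button at x = -50 mm, T-handle's vertical turning axis at x = +20 mm in a recess 20 x 83 x 14 mm with a flat aluminium frame 1 mm proud of the deck
- release_button: round steel push button, 24 mm diameter, its top 16 mm above the deck, in a low black collar (3.5 mm high, 42 mm across); origin on its axis 16 mm below its top. Travel 10 mm down to a hard bottom; spring 3.5 N plus 0.7 N/mm. Frees the handle at a depth of 3.5 to 7.5 mm, unknown before. Springs back when let go. More than 20 N damages it
- handle_grip (a point): centre of the T-handle's cross bar: steel, 78 mm long along this frame's y axis (turns with it), 15 mm wide, 12 mm high, on a central shank of 14 mm diameter. At first it sits in the recess, top flush with the deck, 2.5 mm gap each side: it cannot be gripped, pulled or turned. Popped out it stands 25 mm higher, with 13 mm free under it
- handle_out (a joint): how far the T-handle has popped out, m: 0 seated, 0.025 fully out. A spring (5 to 9 N) pushes it out when the button lets it go and holds it out
- handle_turn (a joint): angle of the T-handle, rad: 0 at the start (bar along the unit's y), grows clockwise seen from above; blocked until the handle is 12 mm out. Friction up to 0.1 N m. At an angle between 0.62 and 1.33 rad, different each time and unknown before, a springy stop loads it; 0.08 rad later (torque about 0.2 N m) the bolt frees the drawer. Let go, it springs back by up to 0.1 rad
- drawer (a joint): how far the drawer has come out towards the robot (unit's -x), m: 0 shut and held by the bolt, about 0.035 sprung open. Its own spring pushes it out once the bolt lets go; it has no grip of its own
- stop_spring (a joint): how far the hidden springy stop in the unit is compressed, m: 0 until the handle meets it, then 0.02 m per rad of further turn, with about 0.1 N m of handle torque per mm on top of the friction. The drawer is let go at about 0.0015 m; more than 0.004 m (about 0.4 N m, 0.2 rad past first touch) bends the bolt
- drawer_front (a point): middle of the upper edge of the drawer's plain aluminium front panel, 66 mm above the table
- stopper: ball-topped glass bottle stopper, 33 x 33 x 45 mm, standing on the unit's deck at its far left corner; origin at the centre of its underside; bystander
- jigger: double-cone bar measure, 43 x 43 x 75 mm, standing on the table beside the unit; origin at the centre of its underside; bystander
- salt_jar: small salt jar, 44 x 44 x 66 mm, standing on the table beside the unit; origin at the centre of its underside; bystander
- bird: small metal bird on a square plinth, 52 x 77 x 55 mm, standing on the table behind the unit; origin at its underside; bystander

How it is judged:
By the outcome, as a careful person would: the job done as asked, in the order asked, and still so for the second after the job is handed in, with the robot touching nothing.
It also fails if it takes over 54 s, if anything falls off the work surface, if the arm or the gripper's body presses on something with over 40 N, if the wrist force passes 120 N, or if a joint passes its speed limit or range.

ROBOT

A 6-joint arm with a two-finger parallel gripper is mounted at the origin on the work surface; the furniture and walls round the work are solid. World frame = base frame: x ahead of the robot, y to its left, z up, the work surface at z = 0. Lengths are in m, angles in rad, forces in N, time in s.
With the tool pointing down it reaches from about 0.375 to 0.975 m from the base axis. Payload 3.8 kg.
Tool frame: the origin (TCP) lies midway between the tips of the shut fingers; the grasp point (between the pads) lies 19 mm behind it (r.grip_depth is the distance from the TCP to the grasp point, in m); z points along the fingers, y is the line along which they close (so a half turn about z gives the same grasp; the last joint's range is limited). The gripper opens to 88 mm and grips with 3 to 60 N. Pads are 18 mm wide; open, the fingers measure 123 mm over their backs; the gripper's body (75 mm by 187 mm) begins 45 mm behind the grasp point.
Start: joints at [-1.266, 0.264, 1.604, -0, 1.274, -0.037], TCP at [0.226, -0.636, 0.239] pointing down, gripper open.
Joint ranges: [-2.63, 2.63], [-0.94, 2.18], [0.31, 2.57], [-1.31, 4.45], [0, 2.66], [-2.55, 2.55]. Speed limits (rad/s): [2.57, 2.57, 3.14, 3.14, 3.14, 3.14].

INTERFACE

Orientations are given as a unit quaternion [x, y, z, w].
In Python, from station import r gives the robot as it stands.
- The arm moves only by the shell command python3 -m pendant 'ROWS' [FORCE]. ROWS is a JSON object whose one key "commands" holds a list of rows, each a list of 7 numbers: the turn, a rotation vector about the tool's x, y, z in degrees, then the shift along the tool's x, y, z in mm, then the finger opening in mm, from 0 to 88.1. In form: {"commands": [[wx, wy, wz, x, y, z, jaw], ...]}. A call has 1 to 12 rows; each row is the pose to reach, as a shift and turn from the pose commanded when the call began, along the tool's axes at that moment; what a row does not reach only later rows make up. A row lasts 1/10 s, in which the tool goes at most 50 mm and 8.59 degrees, less where a joint would pass 70% of its speed; a pose out of reach is approached as far as the arm can. A call with a gripper value outside its range is refused whole. The fingers move at their own pace and stop on an object; FORCE is the grip in N (left out, the last holds). Time passes only in rows, so rows that repeat a pose let the fingers close. It gives the time, the measured TCP pose, the force, the opening and the grip force at its end, in the units of the state.
- r.sense(): the state, without advancing time (a new reading comes with each control period).
- r.get_image(name): name is "scene" or "top" or "wrist"; returns a dict with "image" (400x640x3 uint8, red, green, blue), "mtx" (3x3 intrinsics, pixels), "extrinsics" (4x4, takes a point from world to camera coordinates). Camera axes: x right, y up, looking along -z (the intrinsics and any distortion apply to the point x, -y, -z); pixel columns grow to the right and rows downward; lengths in m; the calibration is good to about 2 mm. The wrist camera is an equidistant fisheye: a pixel r from the principal point sees the ray r / f radians off the axis. A picture is of the moment at which its call begins. There is no depth.
- r.hand_in(): hands the job in; it is judged then, once.
The state is a dict: "clock": time; "qpos": joint angles; "joint_velocities": joint speeds; "joint_efforts": joint torques, N m; "position": TCP position; "tcp_rot": TCP orientation; "wrist_force": force on the tool from outside, world axes, zero at the start; "ft_torque": the same for the moment, N m; "width": opening from 0.0 (shut) to 1.0 (fully open); "grasp_force": force on a finger pad.
Only numpy, scipy, OpenCV 4.12 (cv2) and the standard library are available. Lean on these libraries where they do the work, as an engineer would, in place of code of your own. Each camera call takes 0.05 s, during which the arm holds its last target. There are 200 camera calls.

## Working session

There is one attempt and no reset: what is moved stays moved. The work goes in short steps, Python scripts to look and compute and a shell command to move; the robot and the scene stay as the last step left them, time stands still between calls to the robot, and variables do not carry over. Pictures are saved under pics/ and viewed, at most 10 in all, crops included, and the job is handed in when it is done.

```bash
mkdir -p pics; ls
cat > h.py <<'E'
from station import r
import cv2, numpy as np
def shot(n,fn):
    d=r.get_image(n); cv2.imwrite('pics/'+fn,d['image'][:,:,::-1]); np.savez('pics/'+fn[:-4],m=d['mtx'],e=d['extrinsics']); return d
def back(fn,u,v,z):
    c=np.load('pics/'+fn+'.npz'); K=c['m'];E=c['e']
    p=np.linalg.inv(K)@[u,v,1]; dc=np.array([p[0],-p[1],-p[2]])
    R=E[:3,:3];o=-R.T@E[:3,3];d=R.T@dc
    return o+d*(z-o[2])/d[2]
E
python3 - <<'E'
from h import *
shot('top','top1.png');shot('scene','sc1.png')
c=np.load('pics/top1.npz');print(c['m'],c['e']);s=r.sense();print({k:np.round(v,3) for k,v in s.items()})
E
```

```text
pics
[[497.83299779   0.         313.52142443]
 [  0.         497.83299779 201.14517535]
 [  0.           0.           1.        ]] [[-2.49547687e-02 -9.99688581e-01 -3.15505537e-06  2.94329382e-03]
 [ 9.94579385e-01 -2.48275488e-02  1.00972465e-01 -6.25854325e-01]
 [-1.00941099e-01  2.51660656e-03  9.94889221e-01 -1.00339624e+00]
 [ 0.00000000e+00  0.00000000e+00  0.00000000e+00  1.00000000e+00]]
{'clock': np.float64(0.1), 'qpos': array([-1.266,  0.265,  1.605, -0.   ,  1.274, -0.037]), 'joint_velocities': array([ 0.   , -0.002, -0.004, -0.001,  0.001, -0.001]), 'joint_efforts': array([-0.0000e+00, -5.0362e+01, -3.5807e+01,  7.3000e-02,  2.3000e-02,
       -0.0000e+00]), 'position': array([ 0.226, -0.635,  0.238]), 'tcp_rot': array([ 0.985,  0.17 , -0.   , -0.001]), 'wrist_force': array([-0.537,  0.228,  0.072]), 'ft_torque': array([-0.039,  0.06 ,  0.026]), 'grasp_force': np.float64(0.0), 'width': np.float64(1.002)}
```

View pics/top1.png

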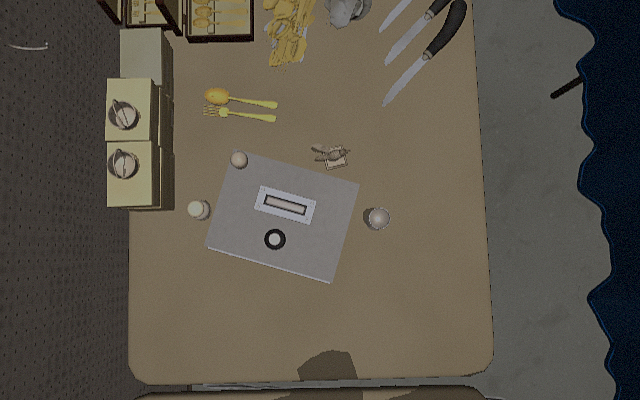

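View pics/sc1.png

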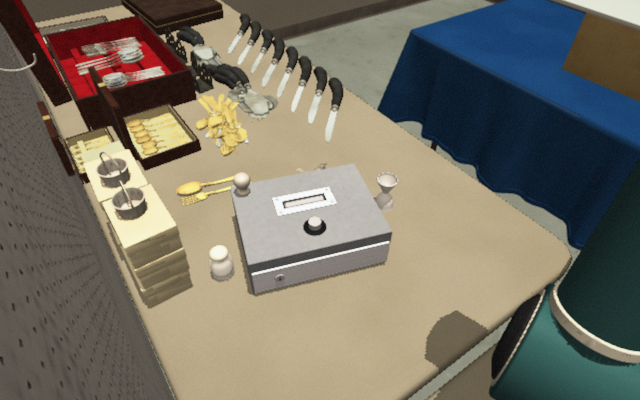

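The top view shows the unit turned slightly: deck corners about (237,150), (359,184), (331,283) and (206,246), button (275,239), handle bar (285,205), stopper (239,159), jar (199,210), jigger (377,217), bird (331,156). I'll refine these numbers.

Run:
```python
from h import *
im=cv2.imread('pics/top1.png'); g=cv2.cvtColor(im,cv2.COLOR_BGR2GRAY)
cv2.imwrite('pics/crop1.png',cv2.resize(im[140:290,190:395],None,fx=3.8,fy=3.8,interpolation=cv2.INTER_CUBIC))
f=lambda u,v,z:np.round(back('top1',u,v,z),4)
for n,p in dict(button=(275,239,.106),collar=(275,239,.0935),handle=(285.5,204.5,.09),c1=(237,150,.09),c2=(359,184,.09),c3=(331,283,.09),c4=(206,246,.09),stopper=(239,159,.12),jar=(199,210,.05),jig=(377,217,.07),bird=(331,156,.03)).items(): print(n,f(*p))
```

```text
button [0.5472 0.063  0.106 ]
collar [0.5476 0.064  0.0935]
handle [0.6146 0.0425 0.09  ]
c1 [0.7255 0.1366 0.09  ]
c2 [ 0.6515 -0.1029  0.09  ]
c3 [ 0.4603 -0.0423  0.09  ]
c4 [0.5374 0.1986 0.09  ]
stopper [0.7015 0.1284 0.12  ]
jar [0.6116 0.2212 0.05  ]
jig [ 0.5869 -0.1384  0.07  ]
bird [ 0.7203 -0.0518  0.03  ]
```

View pics/crop1.png

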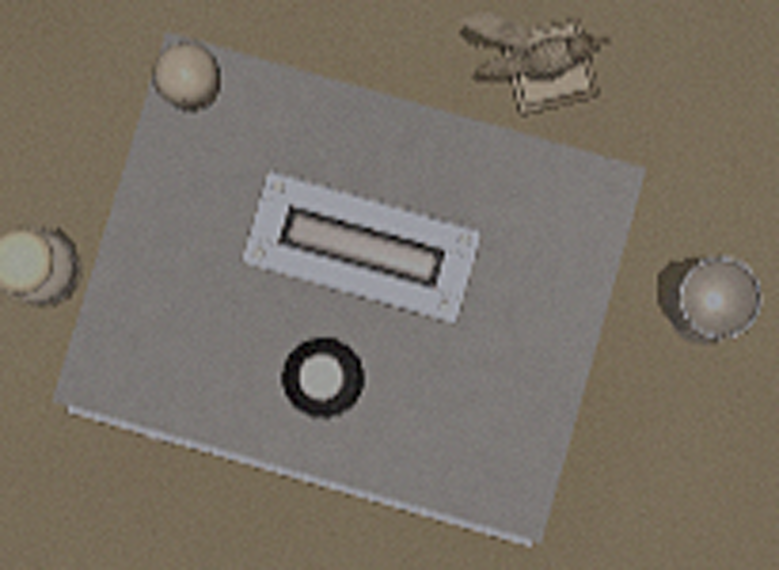

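The crop shows deck corners (167,35), (645,168), (541,543) and (57,402), recess centre about (362,246), and collar centre (322,377). All four goods are clear of the central area.

Run:
```python
from h import *
f=lambda u,v,z: back('top1',(u+.5)/3.8-.5+190,(v+.5)/3.8-.5+140,z)[:2]
obs=[(167,35,.09),(645,168,.09),(541,543,.09),(57,402,.09),(362,246,.09),(322.5,377,.0935),(321,376.5,.106)]
mod=np.array([(.1,.13),(.1,-.13),(-.1,-.13),(-.1,.13),(.02,0),(-.05,0),(-.05,0)])
P=np.array([f(*o) for o in obs]);w=np.array([.5,.5,.5,.5,2,2,2])
from scipy.optimize import least_squares
def pr(q):
    c,s=np.cos(q[2]),np.sin(q[2]); return mod@np.array([[c,s],[-s,c]])+q[:2]
q=least_squares(lambda q:((pr(q)-P)*w[:,None]).ravel(),[.6,.05,-.3]).x
print(q,np.degrees(q[2]));print(np.round((pr(q)-P)*1e3,1)); p=pr(q);print('handle',p[4],'button',p[5])
print('obs',P[4:])
from scipy.spatial.transform import Rotation as R
s=r.sense();M=R.from_quat(s['tcp_rot']).as_matrix();print(np.round(M,3))
for n,t in(('b',[*p[5],.135]),('h',[*p[4],.15])): print(n,np.round(M.T@(np.array(t)-s['position'])*1e3,1))
yl=np.degrees(np.arctan2(M[1,1],M[0,1]));print('tool y heading',yl,'tool x heading',np.degrees(np.arctan2(M[1,0],M[0,0])))
```

```text
[ 0.59557985  0.04980086 -0.30324104] -17.374431524349877
[[ 1.9  0.7]
 [ 0.4 -0.5]
 [ 0.2 -0.2]
 [ 0.3  2.5]
 [-0.2  0.1]
 [-0.  -0.2]
 [ 0.  -0. ]]
handle [0.61466733 0.04382856] button [0.54786117 0.0647316 ]
obs [[0.61486739 0.04372445]
 [0.54788558 0.06497039]
 [0.54781173 0.06475251]]
[[ 0.942  0.335 -0.001]
 [ 0.335 -0.942  0.002]
 [ 0.    -0.002 -1.   ]]
b [ 537.9 -551.5  103.6]
h [ 593.8 -509.5   88.6]
tool y heading -70.41514562138536 tool x heading 19.5848476740583
```

```bash
python3 -m pendant '{"commands":[[0,0,-4,15,-15,0,0],[0,0,-12,45,-46,0,0],[0,0,-20,80,-82,5,0],[0,0,-28,115,-118,10,0],[0,0,-36,150,-154,15,0],[0,0,-44,185,-190,20,0],[0,0,-53,220,-225,25,0],[0,0,-53,255,-261,30,0],[0,0,-53,290,-297,35,0],[0,0,-53,325,-333,40,0],[0,0,-53,360,-369,45,0],[0,0,-53,395,-405,50,0]]}' 10
cat > g.py <<'E'
from h import *
import sys
from scipy.spatial.transform import Rotation as R
s=r.sense();M=R.from_quat(s['tcp_rot']).as_matrix()
t=np.array([float(x) for x in sys.argv[1:4]])
print('shift',np.round(M.T@(t-s['position'])*1e3,2))
hy=np.degrees(np.arctan2(M[1,1],M[0,1]))
Rt=R.from_euler('z',float(sys.argv[4])-90,degrees=True)  # tool y heading wanted
h=np.radians(float(sys.argv[4]));y=np.array([np.cos(h),np.sin(h),0]);z=np.array([0,0,-1.]);T=np.c_[np.cross(y,z),y,z]
print('rot',np.round(np.degrees(R.from_matrix(M.T@T).as_rotvec()),2),'clock',s['clock'],'F',np.round(s['wrist_force'],2),'q',np.round(s['qpos'],2))
E
python3 g.py .5479 .0647 .125 -17.4
```

```text
clock: 1.3
position: [0.4612, -0.1235, 0.1888]
tcp_rot: [0.806, 0.592, 0.0, 0.0]
wrist_force: [0.4, -0.7, -0.0]
width: 0.006
grasp_force: 0.0
shift [205.49  26.36  63.75]
rot [ 0.01  0.   -0.02] clock 1.3 F [ 0.37 -0.71 -0.03] q [-0.31 -0.08  2.07 -0.    1.15 -0.01]
```

```bash
python3 -m pendant '{"commands":[[0,0,0,40,5,10,0],[0,0,0,80,10,20,0],[0,0,0,120,15,30,0],[0,0,0,160,20,40,0],[0,0,0,190,24,50,0],[0,0,0,205,26,60,0],[0,0,0,205,26,63,0],[0,0,0,205,26,63,0],[0,0,0,205,26,63,0]]}'; python3 g.py .5479 .0647 .108 -17.4
```

```text
clock: 2.2
position: [0.5467, 0.0611, 0.1262]
tcp_rot: [0.806, 0.591, -0.0, 0.0]
wrist_force: [0.9, 0.2, 0.0]
width: 0.002
grasp_force: 0.0
shift [ 3.84  0.03 18.16]
rot [-0.02  0.03 -0.08] clock 2.2 F [0.89 0.17 0.02] q [ 0.07  0.13  1.98 -0.    1.03  0.37]
```

```bash
python3 -m pendant '{"commands":[[0,0,0,4,0,5,0],[0,0,0,4,0,10,0],[0,0,0,4,0,14,0],[0,0,0,4,0,16,0],[0,0,0,4,0,17,0],[0,0,0,4,0,17,0]]}'; python3 g.py .5479 .0647 .108 -17.4
```

```text
clock: 2.8
position: [0.5483, 0.0661, 0.1089]
tcp_rot: [0.806, 0.592, -0.0, -0.0]
wrist_force: [0.4, -0.3, -0.2]
width: 0.003
grasp_force: 0.0
shift [-1.47  0.06  0.89]
rot [-0.02  0.01 -0.02] clock 2.8 F [ 0.4  -0.26 -0.23] q [0.07 0.15 1.99 0.   1.   0.38]
```

```bash
python3 -m pendant '{"commands":[[0,0,0,0,0,1,0],[0,0,0,0,0,2,0],[0,0,0,0,0,3,0],[0,0,0,0,0,4,0],[0,0,0,0,0,4,0],[0,0,0,0,0,4,0]]}'; python3 g.py .5479 .0647 .102 -17.4
```

```text
clock: 3.4
position: [0.5486, 0.0662, 0.1062]
tcp_rot: [0.806, 0.592, 0.0, 0.0]
wrist_force: [-3.0, 0.1, 6.7]
width: 0.002
grasp_force: 3.1
shift [-1.65 -0.18  4.16]
rot [ 0.01 -0.01 -0.01] clock 3.4 F [-2.96  0.08  6.66] q [0.08 0.15 2.   0.   0.99 0.38]
```

Run:
```python
from h import *
d=shot('scene','sc2.png');im=d['image'][:,:,::-1]
cv2.imwrite('pics/c2.png',cv2.resize(im[150:300,220:420],None,fx=3.8,fy=3.8,interpolation=cv2.INTER_CUBIC))
s=r.sense();print(s['wrist_force'],s['position'],s['grasp_force'])
```

```text
[-1.78069106 -0.75701899  6.03626835] [0.54859926 0.06624224 0.10616716] 3.039923514628242
```

View pics/c2.png

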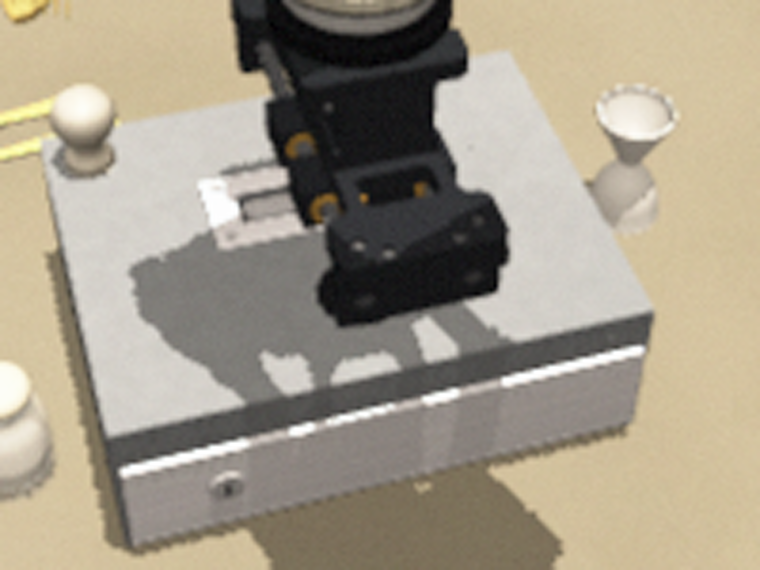

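The handle is still seated: its bar is dark in the recess at (275,208). Pressing further in small steps.

```bash
python3 -m pendant '{"commands":[[0,0,0,-1,0,0.5,0],[0,0,0,-1,0,1,0],[0,0,0,-1,0,1.5,0],[0,0,0,-1,0,2,0],[0,0,0,-1,0,2,0]]}';  python3 - <<'E'
from h import *
im=shot('scene','sc3.png')['image'];a=cv2.imread('pics/sc2.png')[:,:,::-1]
d=np.abs(im.astype(int)-a).sum(2)[185:220,270:300];print((d>60).sum()); print(r.sense()['position'],r.sense()['wrist_force'])
E
```

```text
clock: 3.95
position: [0.5486, 0.0662, 0.1048]
tcp_rot: [0.806, 0.592, 0.001, -0.0]
wrist_force: [-2.7, 2.2, 8.5]
width: 0.002
grasp_force: 4.4
29
[0.54860182 0.06615698 0.10483145] [-2.83026809  3.31205741  9.60088052]
```

```bash
python3 -m pendant '{"commands":[[0,0,0,1,0,0.5,0],[0,0,0,1,0,1,0],[0,0,0,1,0,1,0],[0,0,0,1,0,1,0]]}';  python3 - <<'E'
from h import *
im=shot('scene','sc4.png')['image'];a=cv2.imread('pics/sc2.png')[:,:,::-1]
d=np.abs(im.astype(int)-a).sum(2)[185:220,270:300];print((d>60).sum()); print(r.sense()['position'],r.sense()['wrist_force'])
cv2.imwrite('pics/c4.png',cv2.resize(im[150:300,220:420,::-1],None,fx=3.8,fy=3.8,interpolation=cv2.INTER_CUBIC))
E
```

```text
clock: 4.4
position: [0.5486, 0.0662, 0.1037]
tcp_rot: [0.806, 0.592, 0.0, 0.0]
wrist_force: [-3.4, 0.1, 10.0]
width: 0.004
grasp_force: 4.7
52
[0.54858107 0.06621476 0.10371617] [-3.67171773 -0.54265558  9.58408456]
```

View pics/c4.png

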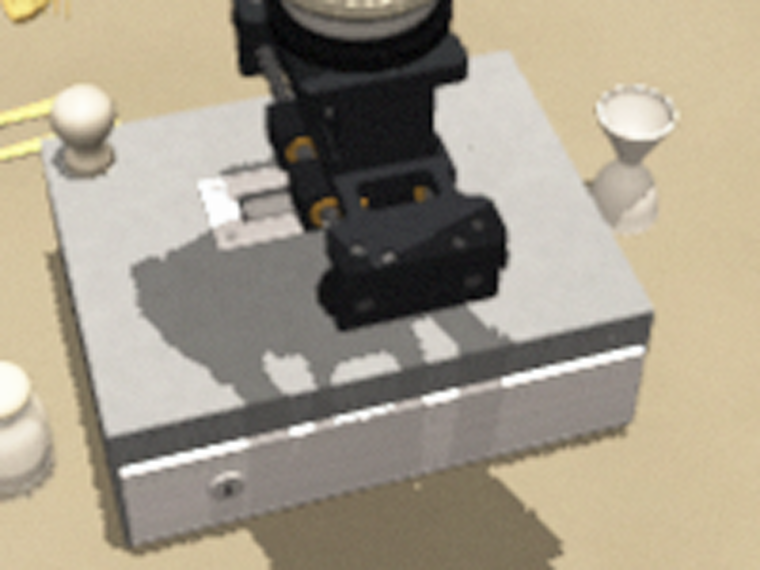

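Still seated. Force is rising about 0.7 N/mm, as the spring should, so I'll press on.

```bash
cat > p.py <<'E'
from h import *
import sys
im=shot('scene',sys.argv[1]+'.png')['image'];a=cv2.imread('pics/sc2.png')[:,:,::-1]
d=np.abs(im.astype(int)-a).sum(2)[185:220,270:300];print((d>60).sum(),(d>150).sum()); s=r.sense();print(s['position'],s['wrist_force'])
E
python3 -m pendant '{"commands":[[0,0,0,0,0,0.5,0],[0,0,0,0,0,1,0],[0,0,0,0,0,1,0]]}';  python3 p.py sc5
python3 -m pendant '{"commands":[[0,0,0,0,0,0.5,0],[0,0,0,0,0,1,0],[0,0,0,0,0,1,0]]}';  python3 p.py sc6
```

```text
clock: 4.75
position: [0.5486, 0.0662, 0.1028]
tcp_rot: [0.806, 0.592, 0.0, 0.0]
wrist_force: [-3.9, -0.8, 8.9]
width: 0.005
grasp_force: 4.8
72 13
[0.54857234 0.06620743 0.10276577] [-4.19494682 -0.89675785  9.85958904]
clock: 5.1
position: [0.5486, 0.0662, 0.1012]
tcp_rot: [0.806, 0.592, 0.0, 0.0]
wrist_force: [-2.2, -0.3, 7.0]
width: 0.003
grasp_force: 3.3
228 126
[0.54859997 0.06619701 0.1012455 ] [-2.39957901 -0.25175097  6.62427238]
```

The force dropped and the image changed, so the handle has probably popped. Retracting to check.

```bash
python3 -m pendant '{"commands":[[0,0,0,0,0,-3,0],[0,0,0,0,0,-10,0],[0,0,0,0,0,-25,10],[0,0,0,0,0,-50,40],[0,0,0,0,0,-70,40],[0,0,0,0,0,-75,40],[0,0,0,0,0,-75,40]]}'; python3 p.py sc7
python3 - <<'E'
from h import *
im=cv2.imread('pics/sc7.png')
cv2.imwrite('pics/c7.png',cv2.resize(im[150:300,220:420],None,fx=3.8,fy=3.8,interpolation=cv2.INTER_CUBIC))
E
python3 g.py .6147 .0438 .135 -17.4
```

```text
clock: 5.85
position: [0.5493, 0.0662, 0.1766]
tcp_rot: [0.806, 0.592, 0.001, 0.001]
wrist_force: [-0.2, -0.5, -1.2]
width: 0.433
grasp_force: 0.0
413 281
[0.54840783 0.06615349 0.17526667] [-0.29963486  0.12261222  0.44327812]
shift [-1.49 69.92 40.3 ]
rot [ 0.03 -0.01 -0.02] clock 5.9 F [-0.3   0.12  0.44] q [ 0.07  0.08  1.94 -0.    1.12  0.38]
```

View pics/c7.png

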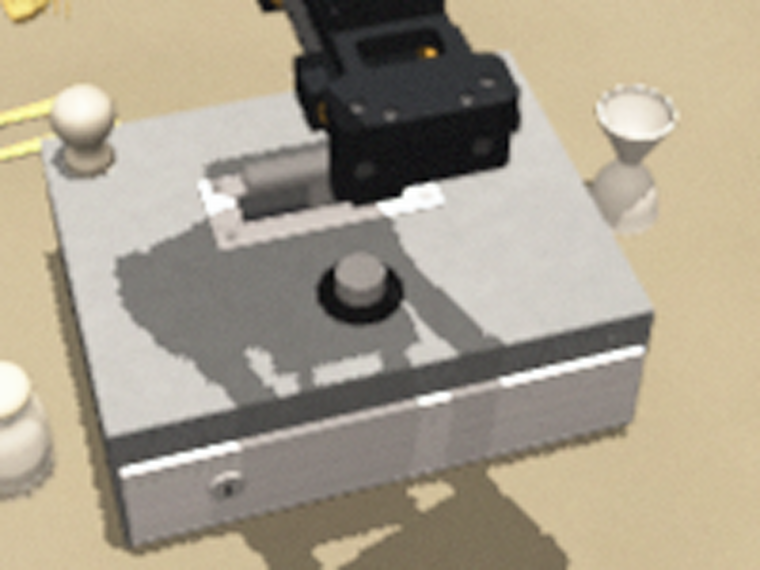

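The handle bar now stands up at (285,165), and the button has sprung back. Moving over the bar.

```bash
python3 -m pendant '{"commands":[[0,0,0,0,25,0,40],[0,0,0,-1,55,5,40],[0,0,0,-1,70,15,40],[0,0,0,-1,70,30,40],[0,0,0,-1,70,38,40],[0,0,0,-1,70,38,40]]}'; python3 g.py .6147 .0438 .0975 -17.4
```

```text
clock: 6.5
position: [0.6117, 0.0444, 0.1337]
tcp_rot: [0.806, 0.592, -0.003, -0.002]
wrist_force: [-0.3, -0.9, -0.6]
width: 0.452
grasp_force: 0.0
shift [ 0.35  3.26 36.16]
rot [-0.36  0.12 -0.01] clock 6.5 F [-0.31 -0.9  -0.6 ] q [0.03 0.24 1.84 0.   1.07 0.34]
```

```bash
python3 -m pendant '{"commands":[[0,0,0,0,2,8,40],[0,0,0,0,2,15,40],[0,0,0,0,2,15,40],[0,0,0,0,2,15,40]]}'; python3 g.py .6147 .0438 .0975 -17.4
```

```text
clock: 6.9
position: [0.6166, 0.0438, 0.1222]
tcp_rot: [0.806, 0.592, -0.0, -0.0]
wrist_force: [-0.2, 0.8, -0.3]
width: 0.453
grasp_force: 0.0
shift [-0.55 -1.87 24.66]
rot [-0.    0.   -0.01] clock 6.9 F [-0.15  0.78 -0.27] q [0.03 0.25 1.84 0.   1.05 0.33]
```

```bash
python3 -m pendant '{"commands":[[0,0,0,-0.5,-2,8,40],[0,0,0,-0.5,-2,15,40],[0,0,0,-0.5,-2,21,40],[0,0,0,-0.5,-2,24,40],[0,0,0,-0.5,-2,24.5,40],[0,0,0,-0.5,-2,24.5,40]]}'; python3 g.py .6147 .0438 .0975 -17.4
```

```text
clock: 7.5
position: [0.6147, 0.0438, 0.0974]
tcp_rot: [0.806, 0.592, -0.0, -0.0]
wrist_force: [-0.6, -0.2, 0.2]
width: 0.456
grasp_force: 0.0
shift [ 0.04 -0.02 -0.11]
rot [-0.02  0.01 -0.02] clock 7.5 F [-0.65 -0.17  0.19] q [ 0.03  0.28  1.86 -0.    1.    0.33]
```

```bash
python3 -m pendant '{"commands":[[0,0,0,0,0,0,20],[0,0,0,0,0,0,8],[0,0,0,0,0,0,8],[0,0,0,0,0,0,8],[0,0,0,0,0,0,8],[0,0,0,0,0,0,8]]}' 40; python3 -c "
from h import *
s=r.sense();print(s['wrist_force'],s['ft_torque'],s['width']*88.1)"
```

```text
clock: 8.1
position: [0.6155, 0.0436, 0.0979]
tcp_rot: [0.806, 0.592, 0.001, 0.001]
wrist_force: [3.4, -0.9, -1.1]
width: 0.167
grasp_force: 40.2
[ 3.41998596 -0.91313337 -1.12443175] [-0.20912209 -0.53923812 -0.06500387] 14.682617704258279
```

```bash
cat > t.py <<'E'
from h import *
from scipy.spatial.transform import Rotation as R
import sys,os
s=r.sense();M=R.from_quat(s['tcp_rot']).as_matrix()
print('turn %.2f deg'%(-17.4-np.degrees(np.arctan2(M[1,1],M[0,1]))),'tq',np.round(s['ft_torque'],3),'F',np.round(s['wrist_force'],1),'off mm',np.round((s['position'][:2]-[.6147,.0438])*1e3,1),'z',round(s['position'][2],4),'w',round(s['width']*88.1,2))
if len(sys.argv)>1:
    im=shot('scene','d%s.png'%sys.argv[1])['image'].astype(int)
    a=cv2.imread('pics/sc7.png')[:,:,::-1].astype(int)
    d=np.abs(im-a).sum(2); print('drawer diff',(d[250:310,245:395]>80).sum())
E
python3 -m pendant '{"commands":[[0,0,2,0,0.5,0,8],[0,0,5,0,0.5,0,8],[0,0,8,0,0.5,0,8],[0,0,11,0,0.5,0,8],[0,0,14,0,0.5,0,8],[0,0,17,0,0.5,0,8],[0,0,20,0,0.5,0,8],[0,0,20,0,0.5,0,8]]}'; python3 t.py 0
```

```text
clock: 8.9
position: [0.6153, 0.0437, 0.0979]
tcp_rot: [0.897, 0.443, 0.0, 0.0]
wrist_force: [2.7, -0.6, 0.6]
width: 0.165
grasp_force: 40.0
turn 20.01 deg tq [-0.112 -0.202  0.021] F [ 2.7 -0.6  0.6] off mm [ 0.6 -0.1] z 0.0979 w 14.57
drawer diff 1092
```

```bash
python3 -m pendant '{"commands":[[0,0,3,0,0,0,8],[0,0,6,0,0,0,8],[0,0,9,0,0,0,8],[0,0,12,0,0,0,8],[0,0,14,0,0,0,8]]}'; python3 t.py 1
python3 -m pendant '{"commands":[[0,0,1,0,0,0,8],[0,0,2,0,0,0,8]]}'; python3 t.py
python3 -m pendant '{"commands":[[0,0,1,0,0,0,8],[0,0,2,0,0,0,8]]}'; python3 t.py
python3 -m pendant '{"commands":[[0,0,1,0,0,0,8],[0,0,2,0,0,0,8]]}'; python3 t.py 2
```

```text
clock: 9.45
position: [0.6153, 0.0438, 0.0979]
tcp_rot: [0.944, 0.33, 0.0, -0.0]
wrist_force: [0.4, 0.1, 1.3]
width: 0.168
grasp_force: 40.4
turn 34.02 deg tq [ 0.001 -0.165  0.191] F [0.4 0.1 1.3] off mm [ 0.6 -0. ] z 0.0979 w 14.77
drawer diff 1084
clock: 9.7
position: [0.6152, 0.0438, 0.0979]
tcp_rot: [0.949, 0.314, 0.0, -0.0]
wrist_force: [1.1, 1.0, 2.7]
width: 0.165
grasp_force: 40.4
turn 36.02 deg tq [ 0.076 -0.126  0.146] F [1.1 1.  2.7] off mm [ 0.5 -0. ] z 0.0979 w 14.56
clock: 9.9
position: [0.6152, 0.0438, 0.0979]
tcp_rot: [0.955, 0.297, 0.0, -0.0]
wrist_force: [0.9, 1.1, 3.1]
width: 0.165
grasp_force: 40.4
turn 38.08 deg tq [0.188 0.046 0.107] F [0.9 1.1 3.1] off mm [ 0.5 -0. ] z 0.0979 w 14.5
clock: 10.1
position: [0.6152, 0.0438, 0.0978]
tcp_rot: [0.96, 0.28, 0.0, -0.0]
wrist_force: [-0.1, 1.4, 3.7]
width: 0.167
grasp_force: 40.4
turn 40.09 deg tq [0.246 0.062 0.188] F [-0.1  1.4  3.7] off mm [0.5 0. ] z 0.0978 w 14.68
drawer diff 1086
```

```bash
for i in 3; do python3 -m pendant '{"commands":[[0,0,1,0,0,0,8],[0,0,2,0,0,0,8],[0,0,2,0,0,0,8]]}'|grep zz; python3 t.py 3
python3 -m pendant '{"commands":[[0,0,1,0,0,0,8],[0,0,2,0,0,0,8],[0,0,2,0,0,0,8]]}'|grep zz; python3 t.py 4; done
```

```text
turn 42.06 deg tq [0.365 0.05  0.079] F [-0.7  2.2  2.7] off mm [0.5 0. ] z 0.0976 w 14.77
drawer diff 1081
turn 44.06 deg tq [0.449 0.118 0.132] F [-0.4  3.2  4.7] off mm [0.5 0. ] z 0.0976 w 14.59
drawer diff 1077
```

```bash
python3 -m pendant '{"commands":[[0,0,1,0,0,0,8],[0,0,2,0,0,0,8],[0,0,2,0,0,0,8]]}'|grep zz; python3 t.py 5
```

```text
turn 46.06 deg tq [0.644 0.076 0.145] F [-0.5  3.3  3.7] off mm [0.5 0. ] z 0.0976 w 14.69
drawer diff 1089
```

```bash
python3 -m pendant '{"commands":[[0,0,1,0.2,-0.4,0,8],[0,0,2,0.3,-0.6,0,8],[0,0,2,0.3,-0.6,0,8]]}'|grep zz; python3 t.py 6
python3 -m pendant '{"commands":[[0,0,1,0,0,0,8],[0,0,2,0,0,0,8],[0,0,2,0,0,0,8]]}'|grep zz; python3 t.py 7
```

```text
turn 48.06 deg tq [0.22  0.066 0.126] F [-0.7  1.9  3.2] off mm [0.5 0.1] z 0.0976 w 15.08
drawer diff 1072
turn 50.06 deg tq [0.027 0.108 0.111] F [-0.3  0.2  4.2] off mm [0.5 0.1] z 0.0976 w 14.48
drawer diff 1073
```

```bash
python3 -m pendant '{"commands":[[0,0,1,0,0,0,8],[0,0,2,0,0,0,8],[0,0,2,0,0,0,8]]}'|grep zz; python3 t.py 8
```

```text
turn 52.05 deg tq [-0.211  0.074  0.165] F [-0.2 -0.9  3.9] off mm [0.5 0.2] z 0.0976 w 14.86
drawer diff 1086
```

Torque is flat at about 0.12 N m, which is friction only. Continuing.

```bash
python3 -m pendant '{"commands":[[0,0,1,0,0,0,8],[0,0,2,0,0,0,8],[0,0,2,0,0,0,8]]}'|grep zz; python3 t.py 9
python3 -m pendant '{"commands":[[0,0,1,0,0,0,8],[0,0,2,0,0,0,8],[0,0,2,0,0,0,8]]}'|grep zz; python3 t.py 10
```

```text
turn 54.07 deg tq [-0.437  0.147 -0.087] F [-1.7 -2.5  2.2] off mm [0.4 0.2] z 0.0975 w 14.73
drawer diff 2114
turn 56.03 deg tq [-0.507  0.139  0.203] F [-1.6 -3.4  3.5] off mm [0.4 0.2] z 0.0975 w 14.82
drawer diff 5044
```

```bash
python3 -m pendant '{"commands":[[0,0,1,0,0,0,8],[0,0,2,0,0,0,8],[0,0,2,0,0,0,8]]}'|grep zz; python3 t.py 11
```

```text
turn 58.04 deg tq [-0.661  0.16   0.25 ] F [-1.9 -4.3  3.3] off mm [0.5 0.3] z 0.0975 w 14.73
drawer diff 5048
```

The drawer difference jumped at about 54°, so it has probably sprung open. Stopping the turn, easing back off the load, and checking the picture.

```bash
python3 -m pendant '{"commands":[[0,0,-1.5,0,0,0,8],[0,0,-3,0,0,0,8],[0,0,-3,0,0,0,8]]}'|grep zz; python3 t.py 12
```

```text
turn 54.93 deg tq [-0.759  0.165  0.119] F [-0.9 -4.9  3.5] off mm [0.5 0.3] z 0.0976 w 14.9
drawer diff 5047
```

View pics/d12.png

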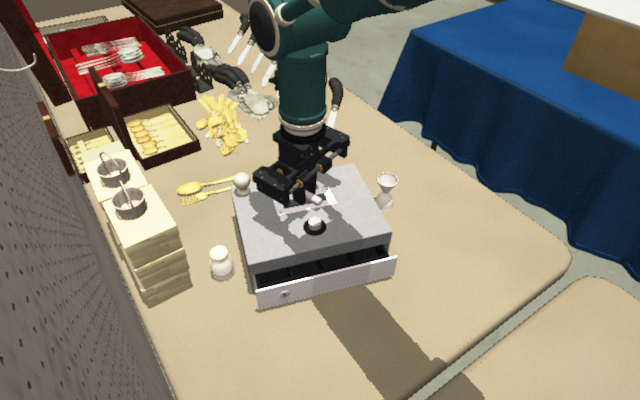

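The drawer is open: its front runs from about (260,300) to (395,262), and the goods are still standing. Releasing and lifting away.

```bash
python3 -m pendant '{"commands":[[0,0,0,0,0,0,20],[0,0,0,0,0,0,34],[0,0,0,0,0,0,34],[0,0,0,0,0,0,34],[0,0,0,0,0,-5,34],[0,0,0,0,0,-15,34],[0,0,0,0,0,-35,34],[0,0,0,0,0,-65,34],[0,0,0,0,0,-95,34],[0,0,0,0,0,-115,34],[0,0,0,0,0,-120,34],[0,0,0,0,0,-120,34]]}' 10; python3 t.py 13;  python3 -m pendant '{"commands":[[0,0,0,-30,0,0,34],[0,0,0,-70,0,0,34],[0,0,0,-110,0,0,34],[0,0,0,-145,0,0,34],[0,0,0,-160,0,0,34],[0,0,0,-160,0,0,34],[0,0,0,-160,0,0,34],[0,0,0,-160,0,0,34]]}'
python3 - <<'E'
from h import *
a=shot('scene','e1.png')['image'];b=shot('top','e2.png')['image']
s=lambda i:cv2.resize(i[:,:,::-1],None,fx=3,fy=3,interpolation=cv2.INTER_CUBIC)
cv2.imwrite('pics/e.png',np.hstack([s(a[140:320,200:330+80])[:540,:400*1],s(b[140:320,190:320])[:540,:390]]))
E
```

```text
clock: 14.85
position: [0.616, 0.0443, 0.2193]
tcp_rot: [0.988, 0.153, 0.002, 0.0]
wrist_force: [-0.2, -0.6, -0.7]
width: 0.385
grasp_force: 0.0
turn 55.02 deg tq [-0.    -0.02  -0.004] F [-0.2 -0.6 -0.7] off mm [1.3 0.5] z 0.2193 w 33.89
drawer diff 4827
clock: 15.7
position: [0.464, -0.0038, 0.2177]
tcp_rot: [0.988, 0.153, 0.0, -0.0]
wrist_force: [-0.3, 0.6, -0.1]
width: 0.386
grasp_force: 0.0
```

View pics/e1.png

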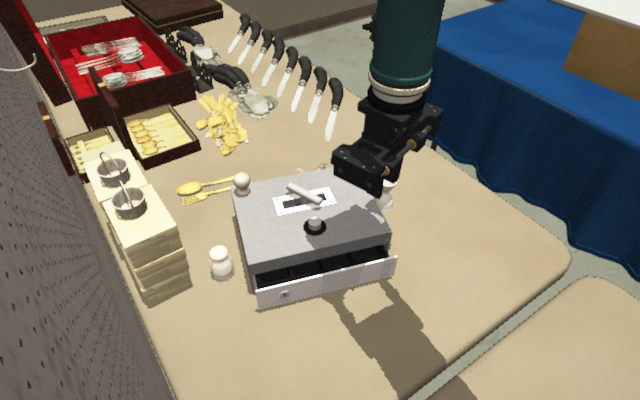

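The handle is up and turned at (305,195), the drawer is open, the goods are standing, and the arm is clear. Handing in.

```bash
python3 -c "
from station import r
print(r.hand_in())"
```

```text
the job is handed in; nothing more can be done
None
```

The job is handed in: the drawer is sprung open, the handle is up, turned and released, the goods looked undisturbed in the last picture, and it took about 16 s; I turned the handle roughly 4° past where the drawer opened, which I estimate stays below the bolt-bending limit.

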